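Seat and hold a bayonet plug in a test block

TASK

Take the steel plug with the flat bar handle out of the plug rack and put it into the spring-loaded bayonet socket of the test block, with its two cross pins going down the two slots. Push it down against the spring until its flange sits on the rim and, still pushing, turn it clockwise (seen from above) about a quarter turn to the stop. Finish while holding it there, pressed fully home and turned, so that I can fit the locking pin; leave the other two plugs in the rack and the things lying around as they are.

Things in the scene. Friction and masses are not known exactly. Their poses are not given: they have to be found in the camera images.
- bar_plug: The bayonet plug to fit: bare steel, 150 g, upright, loose in any one of the rack's holes. Origin: centre of the underside of its round flange (50 mm across, 5 mm thick); z up. A flat bar handle stands on the flange; below it a round shank 22 mm across, 24 mm long, its lowest 9 mm tapering to 12 mm. Half a turn makes no difference to it.
- bar_handle (a point): Centre of the plug's bar handle, 30 mm above the flange's underside; axes as bar_plug's. The bar is 44 mm long (x), 14 mm thick (y) and its top is 15 mm above this point, the flange's top 25 mm below it: pinch it across y.
- cross_pin (a point): Centre of the round cross pin through the plug's shank, 15.5 mm below the flange's underside. The pin is 7 mm thick and 33 mm from end to end, and runs along the plug's x, in line with the bar handle.
- knob_plug: A screw plug to be left alone in the rack: same flange and shank without cross pin, round knob 32 mm in diameter, its top 37 mm above the origin (centre of the flange's underside).
- hex_plug: A screw plug to be left alone in the rack: same flange and shank without cross pin, hexagonal head about 31 mm wide, its top 30 mm above the origin (centre of the flange's underside).
- plug_rack: Fixed grey plastic rack, a block 70 (x) x 250 (y) x 34 mm, origin at the centre of its underside. Three through holes of 40 mm diameter at y = -80, 0 and +80 mm; the plugs hang in them with their flanges resting on the top, upright and turned anyhow.
- test_block: Fixed aluminium test block, 70 x 70 mm, on a base plate 110 x 110 x 10 mm; origin at the centre of the plate's underside, its flat top (the rim) 50 mm above that. The bayonet socket in its top has its two slots on the +x and -x sides of this frame. A brass hose nipple sticks out of the -y side.
- socket_mouth (a point): Centre of the socket's bore at rim level, axes as test_block's. Bore 27 mm across; slots 12 mm wide, out to 20.5 mm from the centre along +x and -x. Their roof is 7 mm thick; the pin is clear beneath it, and can turn, only while the flange is under 5 mm above the rim. It turns only clockwise from above, to a hard stop at 1.40 rad (80 degrees).
- plunger (a joint): Spring plunger in the bore, metres pushed down: 0 at rest, its top 14 mm below the rim (the plug's foot meets it with the flange 10 mm above the rim); 0.010 with the flange on the rim. It pushes up with 4 N at first, 10 N when the plug is home; let go, it lifts a turned plug 5 mm until the pin catches.
- battery_pack: Bystander: black tool battery 71 x 110 x 59 mm lying on the bench left of the test block; origin at the centre of its underside.
- stub_screwdriver: Bystander: short screwdriver 130 mm long lying between rack and test block; origin under its centre.
- spark_plug: Bystander: spark plug 78 mm long lying beyond the rack; origin under its centre.
- tape_measure: Bystander: tape measure 43 x 88 x 71 mm standing beyond the rack; origin at the centre of its underside.
Not all that is in view belongs to the job. Leave any blue look-alike of the bar_plug alone.

How it is judged:
On the way, in this order (a step that is already met when the one before it is completed fails the run):
1. the bar-handled plug is drawn out of the rack in the gripper (contact force between the fingers and bar_plug above 2 N and height (world z) of bar_plug above 0.065 m), for 0.1 s.
2. it is pushed down in the socket with its pins in line with the slots: within 5 mm of the bore's centre, flange less than 5 mm above the rim, not yet turned by more than 0.4 rad (horizontal distance between bar_plug and socket_mouth below 0.005 m and z of bar_plug in the frame of socket_mouth below 0.005 m and angle between the x axis of bar_plug and the x axis of test_block, either way round below 0.4 rad), for 0.05 s.
At the end, for the whole second after the job is handed in: The bar-handled plug is in the socket: upright within 0.1 rad, within 5 mm of the bore's centre, turned at least 1.2 rad clockwise from the slots (stop at 1.40), flange pressed to within 3 mm of the rim against the spring, and the fingers still grip it (over 2 N) (contact force between the fingers and bar_plug above 2 N and horizontal distance between bar_plug and socket_mouth below 0.005 m and z of bar_plug in the frame of socket_mouth between -0.003 and 0.003 m and angle between the x axis of bar_plug and the x axis of test_block, either way round above 1.2 rad and angle between bar_plug's own z axis and vertical below 0.1 rad and value of joint plunger above 0.007 m); the arm keeps its last pose, push and grip.
It fails at once if another plug is moved by more than 15 mm or tipped (distance of any of knob_plug, hex_plug from where it was at the start of the episode above 0.015 m or angle between any of knob_plug, hex_plug's own z axis and vertical above 0.3 rad).
It fails at once if a bystander is shoved by more than 30 mm (distance of any of battery_pack, stub_screwdriver, spark_plug, tape_measure from where it was at the start of the episode above 0.03 m).
It also fails if it takes over 48 s, if anything falls off the work surface, if the arm or the gripper's body presses on something with over 40 N, if the wrist force passes 120 N, or if a joint passes its speed limit or range.

ROBOT

A 7-joint arm with a two-finger parallel gripper is mounted at the origin on a cart in front of the work surface, level with it; the furniture and walls round the work are solid. World frame = base frame: x ahead of the robot, y to its left, z up, the work surface at z = 0. Lengths are in m, angles in rad, forces in N, time in s.
With the tool pointing down it reaches from about 0.4 to 0.85 m from the base axis. Payload 10.4 kg.
Tool frame: the origin (TCP) lies at the very end of the fingers, on their centre line; the grasp point (between the pads) lies 19 mm behind it; z points along the fingers, y is the line along which they close (so a half turn about z gives the same grasp; the last joint's range is limited). The gripper opens to 85 mm and grips with 20 to 120 N. Pads are 22 mm wide; open, the fingers measure 114 mm over their backs; the gripper's body (76 mm by 85 mm) begins 54 mm behind the grasp point. The pads swing forward as they close: fully open they stand 13 mm farther back than shut.
Start: joints at [-0.023, 0.332, -0.065, 1.46, 0.022, 1.35, -0.088], TCP at [0.625, 0, 0.231] pointing down, gripper open.
Joint ranges: [-2.6, 2.6], [-0.5, 2.12], [-1.47, 1.34], [0.16, 2.42], [-1.27, 4.41], [0.06, 2.06], [-2.6, 2.6]. Speed limits (rad/s): [2.22, 2.22, 2.79, 2.79, 3.14, 3.14, 3.14].

INTERFACE

Orientations are given as a unit quaternion [w, x, y, z].
In Python, from station import manip gives the robot as it stands.
- The arm moves only by the tool servo_tool, never from a script. Its argument "series" is text: rows parted by semicolons, each of 6 numbers parted by spaces: the shift along the world's x, y, z in m, then the turn, a rotation vector about the world's x, y, z in rad. In form: tx ty tz rx ry rz; .... A call has 1 to 10 rows; each row is the pose to reach, as a shift and turn from the pose commanded when the call began; what a row does not reach only later rows make up. A row lasts 1/8 s, in which the tool goes at most 62.5 mm and 10.7 degrees, less where a joint would pass 70% of its speed; a pose out of reach is approached as far as the arm can. A call with a gripper value outside its range is refused whole. "claw" is the closure, from 0 (fully open) to 1 (shut), set as the call begins (left out, the last holds). The fingers move at their own pace and stop on an object; "newtons" is the grip in N (left out, the last holds). Time passes only in rows, so rows that repeat a pose let the fingers close. It gives the time, the measured TCP pose, the force, the opening and the grip force at its end, in the units of the state.
- manip.get_obs(): the state, without advancing time (a new reading comes with each control period).
- manip.camera(name): name is "scene" or "side" or "wrist"; returns a dict with "image" (384x512x3 uint8, blue, green, red), "fx", "fy", "cx", "cy" (pixels), "R" (3x3) and "t" (3): a world point X has camera coordinates R X + t. Camera axes: x right, y down, z forward; pixel columns grow to the right and rows downward; lengths in m; the calibration is good to about 2 mm. A picture is of the moment at which its call begins. There is no depth.
- manip.sign_off(): hands the job in; it is judged then, once.
The state is a dict: "clock": time; "joint_positions": joint angles; "dq": joint speeds; "joint_torque": joint torques, N m; "ee_pos": TCP position; "tcp_rot": TCP orientation; "wrist_force": force on the tool from outside, world axes, zero at the start; "ft_torque": the same for the moment, N m; "grip_width": finger opening in m; "gripper_force": force on a finger pad.
Only numpy, scipy, OpenCV 4.12 (cv2) and the standard library are available. Lean on these libraries where they do the work, as an engineer would, in place of code of your own. Each camera call takes 0.05 s, during which the arm holds its last target. There are 200 camera calls.

## Working session

There is one attempt and no reset: what is moved stays moved. The work goes in short steps, Python scripts to look and compute and a tool call to move; the robot and the scene stay as the last step left them, time stands still between calls to the robot, and variables do not carry over. Pictures are saved under pics/ and viewed, at most 10 in all, crops included, and the job is handed in when it is done.

Besides the shell and the picture viewer there is one more tool, called in YAML: its name, and indented under it one key for each argument. servo_tool: Moves the arm, as the interface text tells. Its arguments: {"type":"object","properties":{"series":{"type":"string"},"claw":{"type":"number"},"newtons":{"type":"number"}},"required":["series"]}

```bash
mkdir -p pics; cat > h.py <<'E'
import numpy as np, cv2
from station import manip
def ray(c,u,v,z):
    R=np.array(c["R"]);t=np.array(c["t"]);o=-R.T@t
    d=R.T@np.array([(u-c["cx"])/c["fx"],(v-c["cy"])/c["fy"],1]);return o+d*(z-o[2])/d[2]
def pix(c,X):
    p=np.array(c["R"])@np.array(X)+np.array(c["t"]);return c["cx"]+c["fx"]*p[0]/p[2],c["cy"]+c["fy"]*p[1]/p[2]
E
python3 - <<'E'
from h import *
import pickle
C={n:manip.camera(n) for n in("scene","side","wrist")}
pickle.dump(C,open("c0.pkl","wb"))
for n,c in C.items():
    R=np.array(c["R"]);print(n,-R.T@np.array(c["t"]),R[2],c["fx"])
    cv2.imwrite(f"pics/{n}0.png",cv2.resize(c["image"],(800,600)))
print(manip.get_obs())
E
```

```text
scene [-0.16060469  1.0355642   0.98506052] [ 0.49465683 -0.61433099 -0.61474552] 481.5157989458723
side [ 0.58405929 -0.834048    0.46689926] [ 0.01208425  0.92284176 -0.38498968] 379.47476842494126
wrist [0.62492327 0.07126448 0.37242916] [ 6.94256611e-05 -2.79382261e-01 -9.60179956e-01] 265.5105271962972
{'clock': 0.15, 'joint_positions': array([-0.02260586,  0.33274586, -0.06471532,  1.46072203,  0.02163885,
        1.34987971, -0.08851773]), 'dq': array([ 4.36059418e-05, -2.75546844e-03,  2.89911689e-04, -3.87795344e-03,
        2.65831929e-04,  1.32377990e-03, -4.22792585e-04]), 'joint_torque': array([ 1.13752249e-03, -6.25829744e+01,  4.95374459e-02, -3.91853535e+01,
        1.63436425e-02,  7.44175835e-03, -2.63868424e-05]), 'ee_pos': array([6.24733992e-01, 1.15790866e-06, 2.30699370e-01]), 'tcp_rot': array([-3.46307856e-04,  7.07096955e-01,  7.07116409e-01, -4.00106874e-04]), 'wrist_force': array([ 0.54158456, -0.19045855,  0.08909943]), 'ft_torque': array([-0.03415912, -0.03647235, -0.02182541]), 'gripper_force': 0.0, 'grip_width': 0.08563387824167569}
```

View pics/scene0.png

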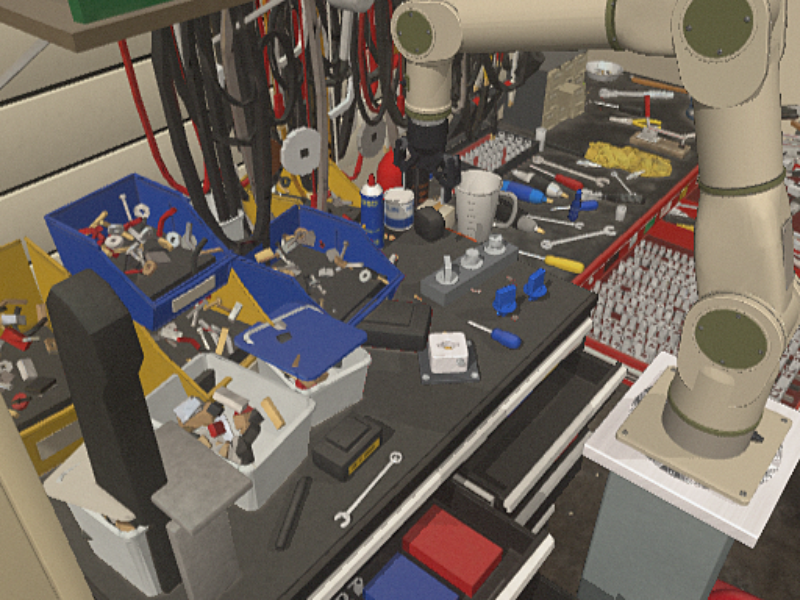

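View pics/side0.png

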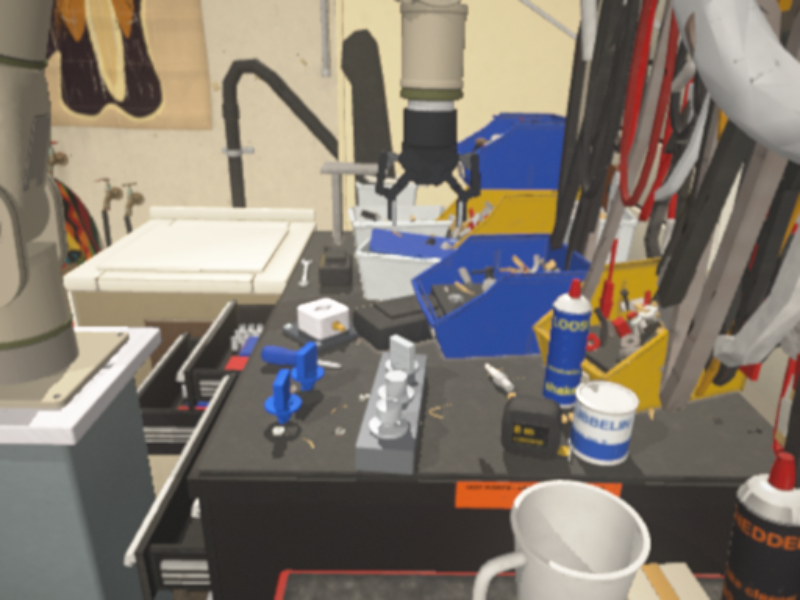

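View pics/wrist0.png

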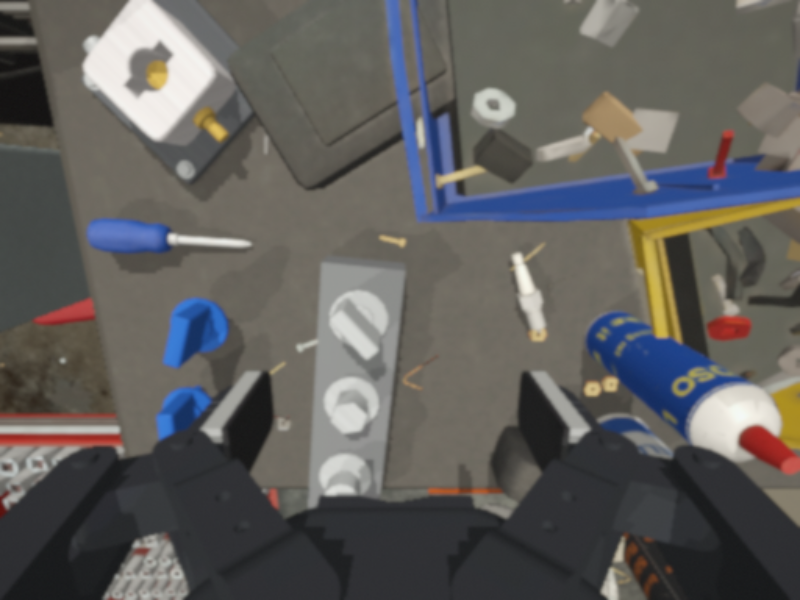

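The wrist view shows the steel bar-handled plug at (358,325), the hex plug at (352,405) and the knob plug at (345,475) in the rack. Two blue look-alikes lie at (195,330) and (185,410), and the socket is at (150,72). The steel plug at (358,325) fits: it is bare steel, in the rack, with a flat bar. The next crop confirms it.

```bash
python3 - <<'E'
from h import *
import pickle
C=pickle.load(open("c0.pkl","rb"));c=C["wrist"];im=c["image"]
a=cv2.resize(im[160:260,195:265],None,fx=5.5,fy=5.5,interpolation=cv2.INTER_CUBIC)
b=cv2.resize(im[0:120,50:165],None,fx=3.5,fy=4.583,interpolation=cv2.INTER_CUBIC)
b=b[:550]
print(a.shape,b.shape)
cv2.imwrite("pics/crop1.png",np.hstack([a,b])[:, :800])
for n in("wrist","scene","side"):
    print(n)
w=lambda u,v,z:print((u,v),ray(c,u*.64,v*.64,z).round(4))
for p in((358,325),(352,405)):w(*p,.05)
w(322,262,.034);w(405,265,.034);w(310,490,.034)
w(152,72,.05)
E
```

```text
(550, 385, 3) (550, 402, 3)
wrist
scene
side
(358, 325) [ 0.5945 -0.0419  0.05  ]
(352, 405) [ 0.5874 -0.1158  0.05  ]
(322, 262) [0.5647 0.0076 0.034 ]
(405, 265) [0.6333 0.005  0.034 ]
(310, 490) [ 0.5418 -0.2183  0.034 ]
(152, 72) [0.4557 0.1447 0.05  ]
```

View pics/crop1.png

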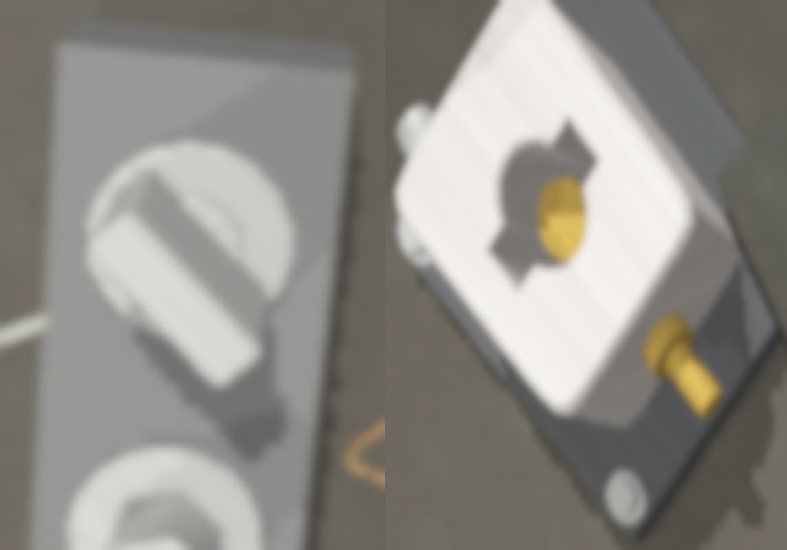

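The crop shows a bare steel bar handle with its top corners at crop (92,240), (130,205), (262,352) and (220,388). The socket slot ends are at (568,120)/(597,160) and (490,248)/(518,288), with the nipple at lower right, which is consistent with the slots being at ±x.

```bash
python3 - <<'E'
from h import *
import pickle
C=pickle.load(open("c0.pkl","rb"));c=C["wrist"]
A=lambda x,y,z:ray(c,195+x/5.5,160+y/5.5,z)
B=lambda x,y,z:ray(c,50+(x-385)/3.5,y/4.583,z)
p=np.array([A(x,y,.079) for x,y in((92,240),(130,205),(262,352),(220,388))])
print(p.round(4),p.mean(0),np.linalg.norm(p[1]-p[2]),np.linalg.norm(p[1]-p[0]))
for d in(p[2]-p[1],p[3]-p[0]):print("bar ang",np.arctan2(d[1],d[0]))
print("flange",A(191,240,.039), np.linalg.norm(A(85,240,.039)-A(297,240,.039)))
q=np.array([B(x,y,.05) for x,y in((568,120),(597,160),(490,248),(518,288))])
print(q.round(4),q.mean(0)); d=q[0]+q[1]-q[2]-q[3];print("len",np.linalg.norm(d)/2,"ang",np.arctan2(d[1],d[0]))
k=np.array([B(x,y,.05) for x,y in((395,190),(565,414),(693,205))]);print(k.round(4),np.linalg.norm(np.diff(k,axis=0),axis=1),(k[0]+k[2])/2)
d=k[2]-k[1];print(np.arctan2(d[1],d[0]));d=k[0]-k[1];print(np.arctan2(d[1],d[0])-np.pi/2)
# automatic: white top contour
from h import *
for n,c in C.items():
    print(n,[np.round(pix(c,X)) for X in((*p.mean(0)[:2],.079),(*q.mean(0)[:2],.05))])
E
```

```text
[[ 0.5772 -0.0264  0.079 ]
 [ 0.5855 -0.0186  0.079 ]
 [ 0.6129 -0.0519  0.079 ]
 [ 0.6036 -0.0604  0.079 ]] [ 0.59477295 -0.03930898  0.079     ] 0.0430987189159017 0.011366414635445962
bar ang -0.8825854635019994
bar ang -0.9098395208848277
flange [ 0.59445185 -0.03967138  0.039     ] 0.050976570730560826
[[0.4642 0.1637 0.05  ]
 [0.4718 0.1555 0.05  ]
 [0.4354 0.1368 0.05  ]
 [0.4427 0.1281 0.05  ]] [0.45351108 0.14600784 0.05      ]
len 0.03967449021058158 ang 0.7548284334048461
[[0.4083 0.1492 0.05  ]
 [0.453  0.0996 0.05  ]
 [0.5002 0.146  0.05  ]] [0.06678398 0.06615189] [0.45421888 0.14757999 0.05      ]
0.7771175151509736
0.73413659252317
scene [array([286., 166.]), array([286., 219.])]
side [array([258., 216.]), array([207., 196.])]
wrist [array([227., 214.]), array([95., 45.])]
```

servo_tool:
  series: "-0.01 -0.01 -0.02 0 0 0.17; -0.02 -0.02 -0.05 0 0 0.34; -0.03 -0.0395 -0.08 0 0 0.51; -0.03 -0.0395 -0.1 0 0 0.68; -0.03 -0.0395 -0.1 0 0 0.68; -0.03 -0.0395 -0.1 0 0 0.68"
  claw: 0

```text
clock: 0.9
ee_pos: [0.5956, -0.0391, 0.1322]
tcp_rot: [0.0, 0.432, 0.902, 0.0]
wrist_force: [0.2, -0.1, 0.9]
grip_width: 0.0852
gripper_force: 0.0
```

```bash
python3 - <<'E'
from h import *
import pickle
C={n:manip.camera(n) for n in("scene","wrist","side")};pickle.dump(C,open("c1.pkl","wb"))
c=C["wrist"];cv2.imwrite("pics/w1.png",cv2.resize(c["image"],(800,600)))
print(manip.get_obs()["joint_positions"].round(2),[np.round(np.array(pix(c,(.5947,-.0395,z)))*1.5625) for z in(.039,.079)])
E
```

```text
[ 0.11  0.35 -0.14  1.66  0.05  1.14  0.63] [array([392., 306.]), array([392., 329.])]
```

View pics/w1.png

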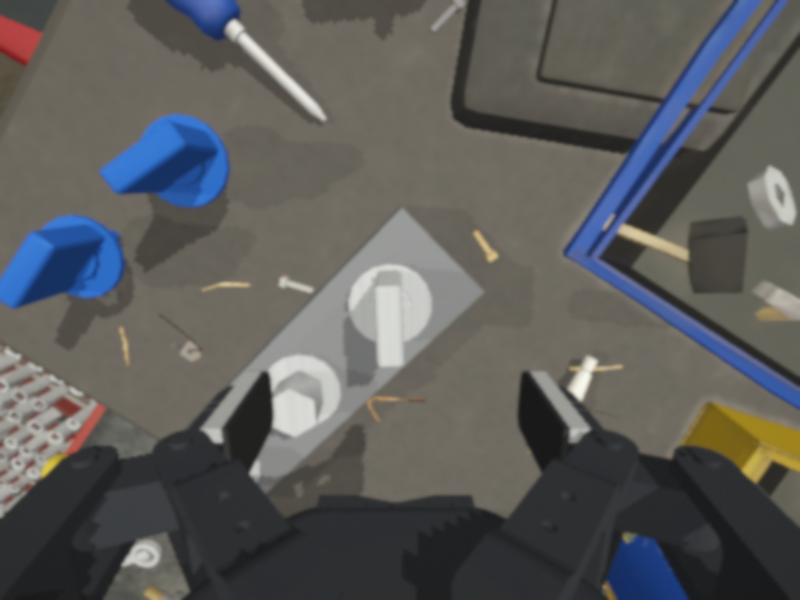

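The plug's bar top is at (376..403, 285..367) with its centre near (390,326), against a prediction of (392,329), so it agrees. The fingers clear the hex plug.

```bash
python3 - <<'E'
from h import *
import pickle
c=pickle.load(open("c1.pkl","rb"))["wrist"]
P=[ray(c,u*.64,v*.64,.079) for u,v in((376,286),(401.5,286),(403.5,366),(378,367))];P=np.array(P)
print(P.mean(0));
for d in(P[2]-P[1],P[3]-P[0]):print(np.arctan2(d[1],d[0])+np.pi/2,np.linalg.norm(d))
f=ray(c,390*.64,304*.64,.039);print("flange",f)
g=c["image"][150:250,210:290];m=cv2.inRange(cv2.cvtColor(g,cv2.COLOR_BGR2GRAY),205,255)
for k in cv2.findContours(m,0,1)[0]:
    if cv2.contourArea(k)>80:
        W=np.array([ray(c,u+210,v+150,.079)[:2]*1000 for u,v in k[:,0]],np.float32);print(cv2.minAreaRect(W))
E
```

```text
[ 0.59346013 -0.03957126  0.079     ]
0.7057971292327332 0.04232942187455067
0.6882336332904946 0.042868378124751506
flange [ 0.5930626  -0.03948953  0.039     ]
((592.8169555664062, -39.60252380371094), (10.495173454284668, 40.65470504760742), 40.717689514160156)
((573.80908203125, -24.375808715820312), (34.66303253173828, 12.508692741394043), 64.28883361816406)
```

servo_tool:
  series: "-0.0015 0 -0.04 0 0 0.02; -0.0015 0 -0.075 0 0 0.02; -0.0015 0 -0.087 0 0 0.02; -0.0015 0 -0.087 0 0 0.02; -0.0015 0 -0.087 0 0 0.02"

```text
clock: 1.68
ee_pos: [0.5947, -0.0395, 0.046]
tcp_rot: [0.001, 0.422, 0.907, 0.001]
wrist_force: [-0.0, 0.3, -0.6]
grip_width: 0.0852
gripper_force: 0.0
```

servo_tool:
  series: "0 0 0 0 0 0; 0 0 0 0 0 0; 0 0 0 0 0 0; 0 0 0 0 0 0; 0 0 0 0 0 0; 0 0 0 0 0 0; 0 0 0 0 0 0; 0 0 0 0 0 0"
  claw: 1
  newtons: 80

```text
clock: 2.68
ee_pos: [0.5937, -0.0395, 0.0446]
tcp_rot: [0.0, 0.422, 0.907, 0.0]
wrist_force: [-1.6, 0.4, 4.9]
grip_width: 0.0129
gripper_force: 78.1
```

servo_tool:
  series: "0 0 0.03 0 0 0; 0 0 0.07 0 0 0; 0 0 0.11 0 0 0; 0 0 0.11 0 0 0.18; -0.03 0.04 0.11 0 0 0.36; -0.06 0.08 0.11 0 0 0.54; -0.08 0.11 0.11 0 0 0.72; -0.1 0.13 0.11 0 0 0.9; -0.1 0.13 0.11 0 0 1.08; -0.1 0.13 0.11 0 0 1.26"

```text
clock: 3.92
ee_pos: [0.4929, 0.0907, 0.1539]
tcp_rot: [-0.0, -0.197, 0.98, -0.0]
wrist_force: [0.1, 0.3, -1.1]
grip_width: 0.0132
gripper_force: 78.0
```

servo_tool:
  series: "0 0 0 0 0 0.18; 0 0 0 0 0 0.365; 0 0 0 0 0 0.365; 0 0 0 0 0 0.365; 0 0 0 0 0 0.365"

```text
clock: 4.55
ee_pos: [0.4934, 0.0905, 0.1542]
tcp_rot: [-0.0, -0.367, 0.93, 0.0]
wrist_force: [0.1, 0.1, -0.6]
grip_width: 0.013
gripper_force: 78.0
```

```bash
python3 - <<'E'
from h import *
import pickle
C={n:manip.camera(n) for n in("scene","wrist","side")};pickle.dump(C,open("c2.pkl","wb"))
c=C["wrist"];cv2.imwrite("pics/w2.png",cv2.resize(c["image"],(800,600)))
o=manip.get_obs();print(o["joint_positions"].round(2),o["ee_pos"],o["tcp_rot"],[np.round(np.array(pix(c,(.454,.1465,z)))*1.5625) for z in(.05,)])
E
```

```text
[ 0.11  0.15 -0.41  1.86  0.06  1.14  2.  ] [0.49353035 0.0905332  0.15431832] [-2.59425664e-05 -3.67745427e-01  9.29926502e-01  1.90924041e-05] [array([504., 315.])]
```

View pics/w2.png

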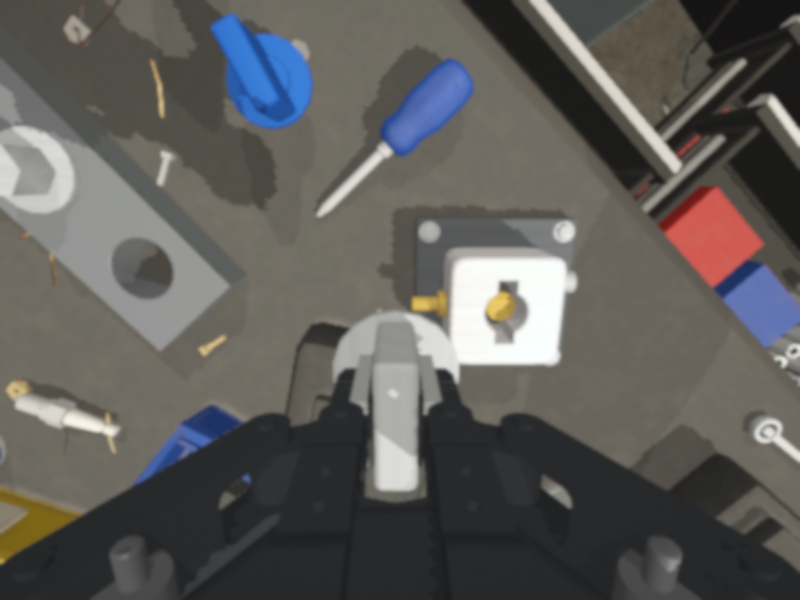

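The plug is held upright with its bar in line, and the socket is visible at about (507,312) with its slots running vertically. I'll refine its centre and angle.

```bash
python3 - <<'E'
from h import *
import pickle
c=pickle.load(open("c2.pkl","rb"))["wrist"]
x0,y0=275,150;g=cv2.resize(c["image"][y0:245,x0:375],None,fx=8,fy=8,interpolation=cv2.INTER_CUBIC)
W=lambda k:np.array([ray(c,x0+(u+.5)/8-.5,y0+(v+.5)/8-.5,.05)[:2]*1000 for u,v in k[:,0]],np.float32)
m=cv2.inRange(cv2.cvtColor(g,cv2.COLOR_BGR2GRAY),205,255)
cs,h=cv2.findContours(m,cv2.RETR_CCOMP,1)
for k,hh in zip(cs,h[0]):
    if cv2.contourArea(k)>3000:
        w=W(k);r=cv2.minAreaRect(w);print(hh[3],cv2.boundingRect(k),[np.round(x,3) for x in r])
g2=cv2.drawContours(g.copy(),cs,-1,(0,0,255),1)
cv2.imwrite("pics/w2c.png",g2[:600])
E
```

```text
-1 (0, 120, 745, 615) [array([457.919, 146.66 ]), array([78.924, 87.988]), np.float64(43.107)]
0 (279, 235, 229, 326) [array([451.681, 146.208]), array([41.562, 27.138]), np.float64(20.608)]
```

View pics/w2c.png

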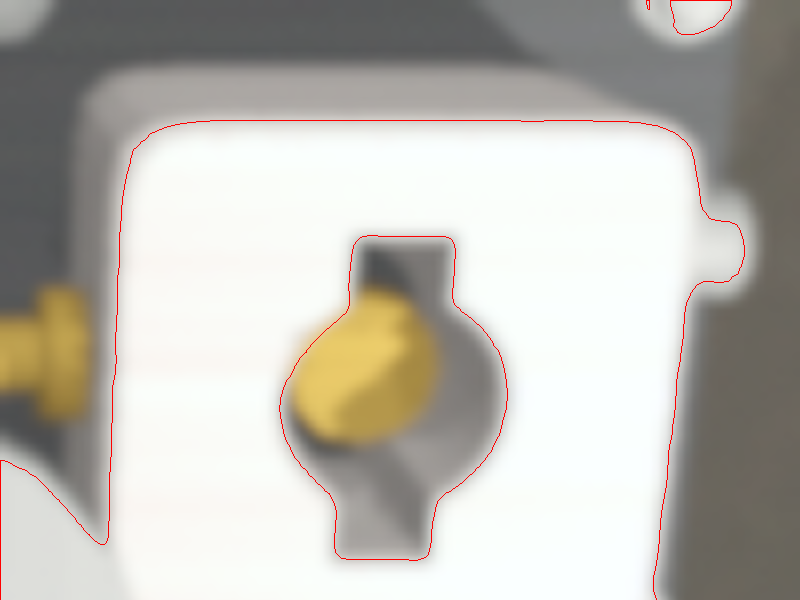

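```bash
python3 - <<'E'
from h import *
import pickle
c=pickle.load(open("c2.pkl","rb"))["wrist"]
W=lambda u,v:ray(c,275+(u+.5)/8-.5,150+(v+.5)/8-.5,.05)
a,b=W(404.5,236.5),W(382,559.5);d=a-b
print((a+b)/2,np.linalg.norm(d),np.arctan2(d[1],d[0])%np.pi)
for v in(390,398):print((W(280,v)+W(507,v))/2,np.linalg.norm(W(280,v)-W(507,v)))
# flange extremes in hand: left/right at widest row of underside/top z
o=manip.get_obs();zt=o["ee_pos"][2]-.005
l,r=ray(c,333*.64,368*.64,zt),ray(c,460*.64,368*.64,zt);print("flange",(l+r)/2,np.linalg.norm(l-r),o["ee_pos"])
p,q=ray(c,396*.64,320*.64,zt+.04),ray(c,395.5*.64,490*.64,zt+.04);d=p-q
print("bar",(p+q)/2,np.linalg.norm(d),np.arctan2(d[1],d[0])%np.pi)
E
```

```text
[0.45187932 0.14589756 0.05      ] 0.041128732792513084 0.7604110035606984
[0.45083641 0.14485295 0.05      ] 0.027522413619429295
[0.45152711 0.14560326 0.05      ] 0.02755277748775809
flange [0.49204761 0.09006577 0.14931832] 0.04906313243980855 [0.49353035 0.0905332  0.15431832]
bar [0.48833003 0.08614666 0.18931832] 0.05535744120535845 0.7500675962934533
```

servo_tool:
  series: "-0.02 0.028 0 0 0 0.01; -0.0405 0.0557 0 0 0 0.01; -0.0405 0.0557 -0.03 0 0 0.01; -0.0405 0.0557 -0.055 0 0 0.01; -0.0405 0.0557 -0.065 0 0 0.01; -0.0405 0.0557 -0.065 0 0 0.01; -0.0405 0.0557 -0.065 0 0 0.01; -0.0405 0.0557 -0.065 0 0 0.01"

```text
clock: 5.7
ee_pos: [0.4536, 0.1464, 0.0901]
tcp_rot: [0.001, -0.373, 0.928, -0.0]
wrist_force: [-0.5, -0.2, -1.9]
grip_width: 0.0132
gripper_force: 78.2
```

```bash
python3 - <<'E'
from h import *
import pickle
C={n:manip.camera(n) for n in("scene","side")};pickle.dump(C,open("c3.pkl","wb"))
a,b=[cv2.resize(C[n]["image"][int(v)-45:int(v)+45,int(u)-50:int(u)+50],(400,400),interpolation=cv2.INTER_CUBIC) for n in C for u,v in [pix(C[n],(.453,.146,.06))]]
cv2.imwrite("pics/s3.png",np.hstack([a,b]));print(manip.get_obs()["ee_pos"])
E
```

```text
[0.45336276 0.14628163 0.08987827]
```

View pics/s3.png

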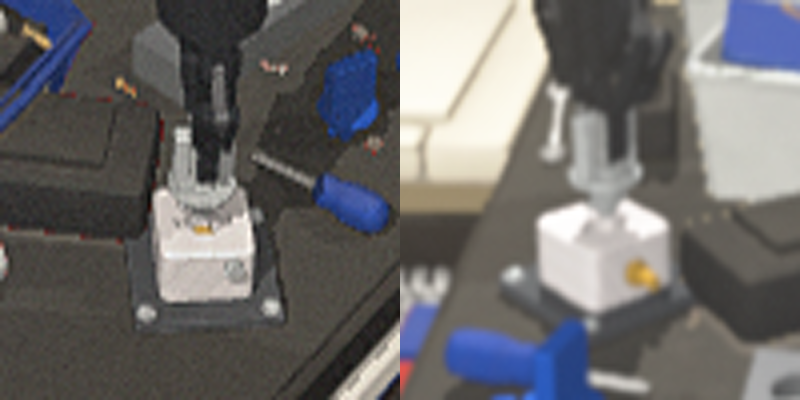

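In both views the plug hangs centred over the bore, with its shank tip just entering at scene (205,215) and side (603,215). I'll go on down slowly.

servo_tool:
  series: "0 0 -0.004 0 0 0; 0 0 -0.008 0 0 0; 0 0 -0.012 0 0 0; 0 0 -0.015 0 0 0; 0 0 -0.015 0 0 0; 0 0 -0.015 0 0 0"

```text
clock: 6.55
ee_pos: [0.4531, 0.1463, 0.0744]
tcp_rot: [0.0, -0.373, 0.928, 0.0]
wrist_force: [0.1, 0.6, -1.3]
grip_width: 0.0129
gripper_force: 78.2
```

servo_tool:
  series: "0 0 -0.004 0 0 0; 0 0 -0.007 0 0 0; 0 0 -0.010 0 0 0; 0 0 -0.0125 0 0 0; 0 0 -0.0135 0 0 0; 0 0 -0.0135 0 0 0; 0 0 -0.0135 0 0 0"

```text
clock: 7.42
ee_pos: [0.4534, 0.1464, 0.0613]
tcp_rot: [0.0, -0.373, 0.928, -0.0]
wrist_force: [-2.2, -1.5, 7.6]
grip_width: 0.0131
gripper_force: 79.3
```

servo_tool:
  series: "0 0 -0.001 0 0 0; 0 0 -0.002 0 0 0; 0 0 -0.002 0 0 0; 0 0 -0.002 0 0 0"

```text
clock: 7.92
ee_pos: [0.4535, 0.1463, 0.0605]
tcp_rot: [0.0, -0.373, 0.928, -0.0]
wrist_force: [-8.5, -2.3, 25.4]
grip_width: 0.013
gripper_force: 82.2
```

The push force has risen to 25 N, so the flange is seated. Now the clockwise turn.

servo_tool:
  series: "0 0 0 0 0 -0.1; 0 0 0 0 0 -0.2; 0 0 0 0 0 -0.3; 0 0 0 0 0 -0.4; 0 0 0 0 0 -0.5; 0 0 0 0 0 -0.6; 0 0 0 0 0 -0.7; 0 0 0 0 0 -0.7"

```text
clock: 8.93
ee_pos: [0.454, 0.1477, 0.0605]
tcp_rot: [0.001, -0.032, 0.999, 0.001]
wrist_force: [-4.9, 2.4, 18.3]
grip_width: 0.0128
gripper_force: 81.1
```

servo_tool:
  series: "0 0 0 0 0 -0.1; 0 0 0 0 0 -0.2; 0 0 0 0 0 -0.3; 0 0 0 0 0 -0.4; 0 0 0 0 0 -0.5; 0 0 0 0 0 -0.6; 0 0 0 0 0 -0.68; 0 0 0 0 0 -0.68; 0 0 0 0 0 -0.68"

```text
clock: 10.05
ee_pos: [0.4542, 0.1474, 0.0605]
tcp_rot: [0.001, 0.303, 0.953, 0.001]
wrist_force: [-3.0, 2.1, 16.8]
grip_width: 0.0128
gripper_force: 80.9
```

```bash
python3 - <<'E'
from h import *
C={n:manip.camera(n) for n in("scene","side")}
a,b=[cv2.resize(C[n]["image"][int(v)-40:int(v)+40,int(u)-40:int(u)+40],(400,400),interpolation=cv2.INTER_CUBIC) for n in C for u,v in [pix(C[n],(.453,.146,.06))]]
cv2.imwrite("pics/s4.png",np.hstack([a,b]));o=manip.get_obs();print(o["ee_pos"],o["wrist_force"],o["ft_torque"],o["clock"])
E
```

```text
[0.45423663 0.14737765 0.06049189] [-1.88397788  1.99252547 17.36354279] [ 0.18593329  0.87835758 -0.12625911] 10.15
```

View pics/s4.png

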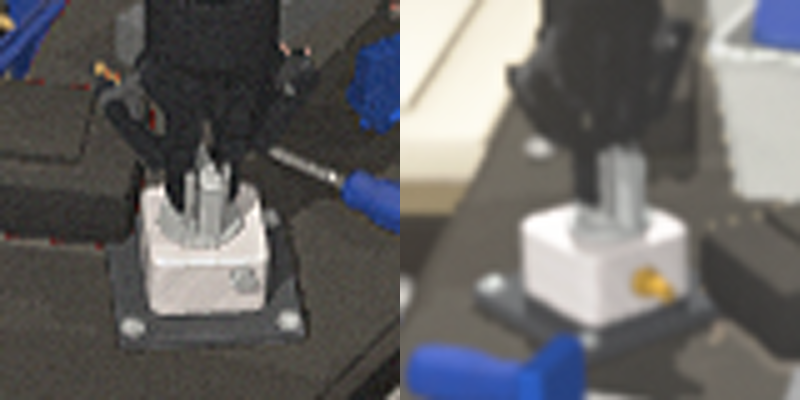

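The flange sits flush on the rim in both views (scene (205,235), side (605,235)), and the tool has turned 1.38 rad. A small nudge will take it to the stop.

servo_tool:
  series: "0 0 0 0 0 -0.03; 0 0 -0.0005 0 0 -0.04; 0 0 -0.0005 0 0 -0.04; 0 0 -0.0005 0 0 -0.04"

```text
clock: 10.65
ee_pos: [0.4543, 0.1474, 0.0605]
tcp_rot: [0.001, 0.322, 0.947, 0.001]
wrist_force: [-6.4, 0.2, 23.4]
grip_width: 0.0131
gripper_force: 81.9
```

```bash
python3 - <<'E'
from station import manip
o=manip.get_obs();print(o["ee_pos"],o["wrist_force"],o["ft_torque"],o["gripper_force"])
print(manip.sign_off())
E
```

```text
[0.45431208 0.1474029  0.06046444] [-6.35360762  0.21739278 23.42811667] [-0.07449338  1.42874861  0.16560369] 81.87552452087402
the job is handed in; nothing more can be done
None
```

The bar-handled plug is in the bayonet socket, pressed down with about 23 N and turned about 1.4 rad clockwise to the stop, and the gripper is still holding it there; the job is handed in, but no verdict came back.

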